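# Move the instrument row to the packing rack in reverse order

### The arm

A 6-joint arm with a two-finger parallel gripper is mounted at the origin on a cart in front of the work surface, level with it; the furniture and walls round the work are solid. World frame = base frame: x ahead of the robot, y to its left, z up, the work surface at z = 0. Lengths are in m, angles in rad, forces in N, time in s.
With the tool pointing down it reaches from about 0.3 to 0.825 m from the base axis. Payload 5.4 kg.
Tool frame: the origin (TCP) lies at the very end of the fingers, on their centre line; the grasp point (between the pads) lies 19 mm behind it (robot.grip_depth is the distance from the TCP to the grasp point, in m); z points along the fingers, y is the line along which they close (so a half turn about z gives the same grasp; the last joint's range is limited). The gripper opens to 92 mm and grips with 3 to 60 N. Pads are 20 mm wide; open, the fingers measure 128 mm over their backs; the gripper's body (75 mm by 189 mm) begins 69 mm behind the grasp point.
Start: joints at [-1.521, 0.158, 1.597, -0, 1.386, -0.21], TCP at [0.148, -0.556, 0.215] pointing down, gripper open.
Joint ranges: [-2.91, 2.91], [-0.94, 2.29], [0.18, 2.7], [-1.29, 4.43], [0.17, 2.64], [-3, 3]. Speed limits (rad/s): [2.57, 2.57, 3.14, 3.14, 3.14, 3.14].

### API

Orientations are given as a unit quaternion [w, x, y, z].
In Python, from plant import robot, cams, job gives the robot as it stands.
- The arm moves only by the tool play_rows, never from a script. Its argument "plan" is a list of rows, each an object of numbers: "x", "y", "z": the shift along the world's x, y, z each as a share of 0.03 m, from -1 to 1; "turn": the turn about the world's z as a share of 6 degrees, from -1 to 1; "fingers": the opening, from 0 (shut) to 1 (fully open). A call has 1 to 5 rows; each row shifts and turns the commanded pose from where the row before left it; what a row does not reach is not made up. A row lasts 1/12 s, in which the tool goes at most 41.7 mm and 7.16 degrees, less where a joint would pass 70% of its speed; a pose out of reach is approached as far as the arm can. A call with a number of a shift or a turn outside -1 to 1 is refused whole. A call with a gripper value outside its range is refused whole. The fingers move at their own pace and stop on an object; "squeeze" is the grip in N (left out, the last holds). Time passes only in rows, so rows that do not move let the fingers close. It gives the time, the measured TCP pose, the force, the opening and the grip force at its end, in the units of the state.
- robot.sense(): the state, without advancing time (a new reading comes with each control period).
- cams.snapshot(name): name is "scene" or "top"; returns the picture (400x640x3 uint8, red, green, blue); there is no depth.
- cams.camera_params(name): a dict with "fx", "fy", "cx", "cy" (pixels), "extrinsics" (4x4, takes a point from world to camera coordinates). Camera axes: x right, y up, looking along -z (the intrinsics and any distortion apply to the point x, -y, -z); pixel columns grow to the right and rows downward; lengths in m; the calibration is good to about 2 mm. A picture is of the moment at which its call begins. camera_params takes no time and is no camera call.
- job.close_job(): hands the job in; it is judged then, once.
The state is a dict: "time": time; "joint_positions": joint angles; "joint_vel": joint speeds; "effort": joint torques, N m; "ee_pos": TCP position; "tool_rot": TCP orientation; "contact_force": force on the tool from outside, world axes, zero at the start; "wrist_torque": the same for the moment, N m; "grip_width": finger opening in m; "grip_force": force on a finger pad.
Only numpy, scipy, OpenCV 4.12 (cv2) and the standard library are available. Lean on these libraries where they do the work, as an engineer would, in place of code of your own. Each camera call takes 0.05 s, during which the arm holds its last target. There are 200 camera calls.

### The job

Move the four instruments (tissue forceps, probe, small ring-handled haemostat and cleaning brush) one by one from the inspection rack to the empty packing rack, in reverse order: the one that lay at the left end goes to the right end of the packing rack, the second from the left becomes the second from the right, and so on. Each must end lying flat on both cross bars between the pegs of its own place, straight and centred lengthwise and sideways, one to a place.

Things in the scene. Friction and masses are not known exactly. Their poses are not given: they have to be found in the camera images.
- forceps: Plain steel tissue forceps: two slender leaves one above the other, no finger rings, 171 mm long, 10 wide, 14 high, 33 g. Taken across the middle (10 mm). Origin: middle of its length, underside; y along it, z up; at the start its y points to the inspection rack's -x.
- probe: Steel probe: thin round rod (4.4 mm) with a flat bar grip at its +y end, 165 mm long in all, 30 g. Taken by the grip: 51 mm long, 10 wide, 8 high, its centre 56 mm from the origin towards +y, so outside the cradle's bars. Origin: middle of its length, underside; y along it, z up; at the start its y points to the inspection rack's -x.
- haemostat: Small steel haemostat with two finger rings, closed, lying flat: 139 mm long, 7 high, 47 g; 37 mm wide over the rings (the last 30 mm at +y), about 10 mm wide at the middle, where it is taken. Origin: middle of its length, underside; y along it, z up; at the start its y points to the inspection rack's -x.
- brush: Cleaning brush with a plain flat plastic handle, 170 mm long, 13 wide, 22 g; the handle is 6 mm high, the bristles at the end reach 18 mm. Taken by the handle at the middle. Origin: middle of its length, underside; y along it, z up; at the start its y points to the inspection rack's -x.
- cradle_forceps: The cradle the forceps lies in at the start, one of four alike on the inspection rack, fixed; it marks the forceps's place in the row. Two bars across, 10 mm thick, at x = -33 and +33 mm, tops 26 mm up (30 mm over the table); on each bar two pegs 46 mm clear apart, tops 46 mm over the table. Origin: centre of its underside; x along the instrument, y along the row.
- cradle_probe: The cradle the probe lies in at the start, one of four alike on the inspection rack, fixed; it marks the probe's place in the row. Two bars across, 10 mm thick, at x = -33 and +33 mm, tops 26 mm up (30 mm over the table); on each bar two pegs 46 mm clear apart, tops 46 mm over the table. Origin: centre of its underside; x along the instrument, y along the row.
- cradle_haemostat: The cradle the haemostat lies in at the start, one of four alike on the inspection rack, fixed; it marks the haemostat's place in the row. Two bars across, 10 mm thick, at x = -33 and +33 mm, tops 26 mm up (30 mm over the table); on each bar two pegs 46 mm clear apart, tops 46 mm over the table. Origin: centre of its underside; x along the instrument, y along the row.
- cradle_brush: The cradle the brush lies in at the start, one of four alike on the inspection rack, fixed; it marks the brush's place in the row. Two bars across, 10 mm thick, at x = -33 and +33 mm, tops 26 mm up (30 mm over the table); on each bar two pegs 46 mm clear apart, tops 46 mm over the table. Origin: centre of its underside; x along the instrument, y along the row.
- inspection_rack: The rack that holds the instruments at the start: fixed dark steel plate 110 x 250 x 4 mm, wire loop handles (25 mm high) at both ends, four cradles in a row. Origin: centre of its underside on the table; x across the row, away from the robot within 0.15 rad; y along the row to the left. Places at y = -90, -30, 30, 90 mm.
- packing_rack: The like rack, empty at the start, before or behind the other: same plate, origin, axes, places (y = -90, -30, 30, 90 mm, x = 0) and cradle shape, fixed. Instruments lie along x, either way round, 30 mm over the table. Between the bars and outside them fingers may go to 12 mm over the table. Places are 60 mm apart: open fingers only some 35 mm to clear neighbours.

How it is judged:
By the outcome, as a careful person would: the job done as asked, in the order asked, and still so for the second after the job is handed in, with the robot touching nothing.
It also fails if it takes over 90 s, if anything falls off the work surface, if the arm or the gripper's body presses on something with over 40 N, if the wrist force passes 120 N, or if a joint passes its speed limit or range.

## Working session

There is one attempt and no reset: what is moved stays moved. The work goes in short steps, Python scripts to look and compute and a tool call to move; the robot and the scene stay as the last step left them, time stands still between calls to the robot, and variables do not carry over. Pictures are saved under pics/ and viewed, at most 14 in all, crops included, and the job is handed in when it is done.

Besides the shell and the picture viewer there is one more tool, called after ">>>" as name([rows], argument=value, ...), one row to a line, values as JSON. play_rows: Moves the arm, as the interface text tells. Its arguments: {"type":"object","properties":{"plan":{"type":"array","items":{"type":"object","properties":{"x":{"type":"number","minimum":-1,"maximum":1},"y":{"type":"number","minimum":-1,"maximum":1},"z":{"type":"number","minimum":-1,"maximum":1},"turn":{"type":"number","minimum":-1,"maximum":1},"fingers":{"type":"number"}}}},"squeeze":{"type":"number"}},"required":["plan"]}

```bash
mkdir -p pics
python3 - <<'E'
from plant import robot,cams
import cv2
for n in ["top","scene"]:
    cv2.imwrite(f"pics/{n}0.png",cams.snapshot(n)[:,:,::-1]); print(cams.camera_params(n))
print(robot.sense())
E
```

```text
{'fx': 443.625580288709, 'fy': 443.625580288709, 'cx': 313.5155120921573, 'cy': 198.20500008897972, 'extrinsics': array([[ 0.02225987, -0.99955518,  0.0198481 ,  0.12247485],
       [ 0.98063244,  0.02569398,  0.19416448, -0.55148583],
       [-0.19458809,  0.01514162,  0.98076817, -0.79887497],
       [ 0.        ,  0.        ,  0.        ,  1.        ]])}
{'fx': 440.6890901220425, 'fy': 440.6890901220425, 'cx': 320.81761965366553, 'cy': 200.82135956654125, 'extrinsics': array([[-0.85394553, -0.51998072, -0.01992695,  0.5182496 ],
       [ 0.21725913, -0.39107053,  0.89435022, -0.11145875],
       [-0.47283771,  0.75939706,  0.44692349, -0.71626269],
       [ 0.        ,  0.        ,  0.        ,  1.        ]])}
{'time': 0.1, 'joint_positions': array([-1.52110640e+00,  1.59014328e-01,  1.59807699e+00, -2.51350686e-07,
        1.38618074e+00, -2.10064336e-01]), 'joint_vel': array([ 2.35191251e-03, -1.10047779e-03, -1.02199880e-03,  1.28953842e-03,
        8.94567913e-04, -3.86277476e-05]), 'effort': array([-6.49823032e-04, -3.86504960e+01, -3.22959924e+01,  7.02511403e-02,
        3.39752203e-02, -4.48984781e-05]), 'ee_pos': array([ 0.14765611, -0.55514861,  0.21371615]), 'tool_rot': array([-8.37016821e-04,  9.91577462e-01,  1.29512286e-01,  6.71383485e-05]), 'contact_force': array([ 0.65901744,  0.33031208, -0.11025998]), 'wrist_torque': array([ 0.03537657, -0.01742127, -0.02622942]), 'grip_force': 0.0, 'grip_width': 0.09224437716510664}
```

View pics/top0.png

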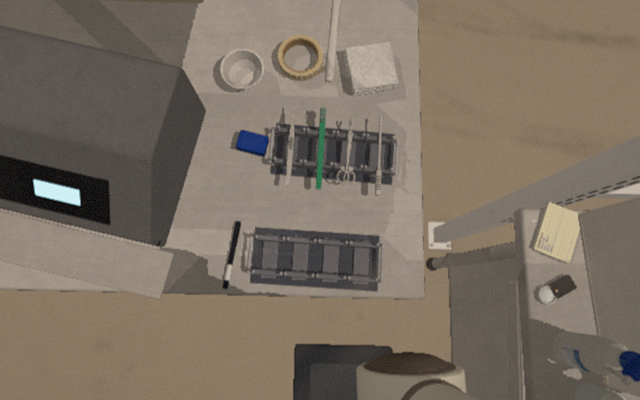

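View pics/scene0.png

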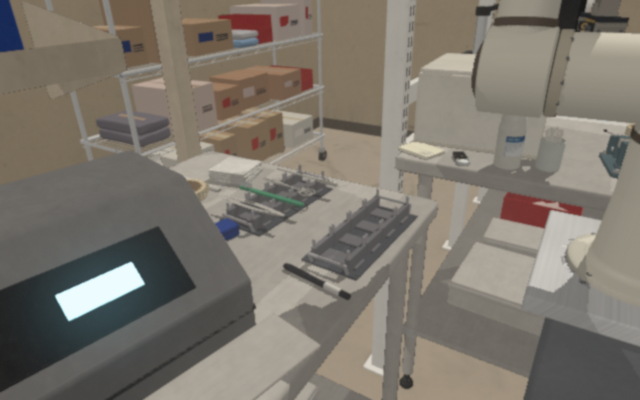

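```bash
cat > h.py <<'E'
import numpy as np, cv2
from plant import robot,cams,job
def ray(n,u,v):
    p=cams.camera_params(n);E=p["extrinsics"];R=E[:3,:3];t=E[:3,3]
    d=R.T@np.array([(u-p["cx"])/p["fx"],-(v-p["cy"])/p["fy"],-1.]);return -R.T@t,d
def at(n,u,v,z):
    c,d=ray(n,u,v);return c+d*(z-c[2])/d[2]
def proj(n,P):
    p=cams.camera_params(n);E=p["extrinsics"];q=E[:3,:3]@np.array(P)+E[:3,3]
    return np.array([p["cx"]+p["fx"]*q[0]/-q[2],p["cy"]-p["fy"]*q[1]/-q[2]])
def crop(im,x0,y0,x1,y1,s,name):
    cv2.imwrite("pics/"+name,cv2.resize(im[y0:y1,x0:x1,::-1],None,fx=s,fy=s,interpolation=cv2.INTER_CUBIC))
E
python3 - <<'E'
from h import *
im=cv2.imread("pics/top0.png")[:,:,::-1]
crop(im,250,98,410,208,5,"c1.png"); crop(im,225,215,400,300,4.5,"c2.png")
for n in("top","scene"): print(n,ray(n,320,200)[0])
# pole: scene ray and top rays, vertical planes
def plane(n,u,v):
    c,d=ray(n,u,v); return c[:2],d[:2]
for us,vs in((386,100),(411,60)):
  for ut,vt in((440,222),(440,247),(440,235)):
    a,d=plane("scene",us,vs);b,e=plane("top",ut,vt)
    s=np.linalg.solve(np.c_[d,-e],b-a);print(us,vt,a+s[0]*d)
print(at("top",440,235,0),at("top",205,110,0), at("top",165,240,0))
E
```

```text
top [0.38262707 0.14868649 0.88815921]
scene [0.12809635 0.76981935 0.43012491]
386 222 [ 0.46964676 -0.02819011]
386 247 [0.3538448  0.24237334]
386 235 [0.24409109 0.49880548]
411 222 [0.2845481  0.34804223]
411 247 [ 0.4989774 -0.2300361]
411 235 [-0.00319222  1.12375921]
[ 0.4897921  -0.12214937  0.        ] [0.74287323 0.36858269 0.        ] [0.46630126 0.42869353 0.        ]
```

View pics/c1.png

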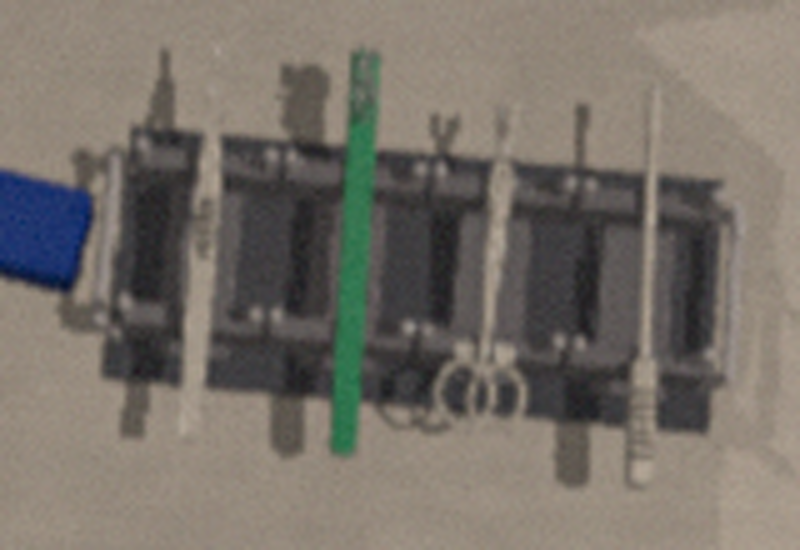

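View pics/c2.png

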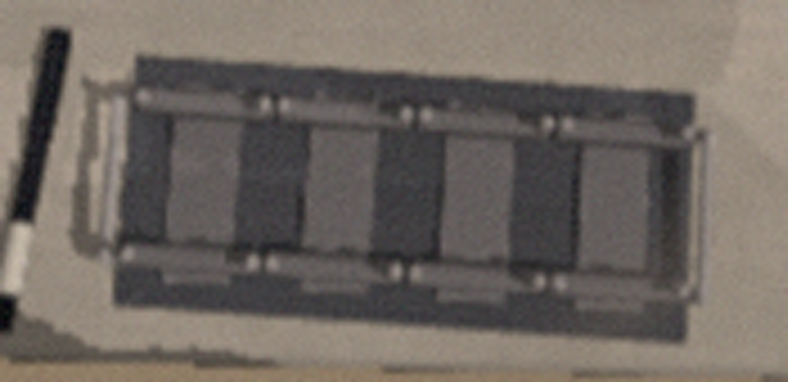

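Run:
```python
from h import *
def tri(a,b):
    c1,d1=ray("top",*a);c2,d2=ray("scene",*b)
    s=np.linalg.lstsq(np.c_[d1,-d2],c2-c1,rcond=None)[0];return (c1+s[0]*d1).round(3),(c2+s[1]*d2).round(3)
print("foot",tri((440,235),(378,368)))
f=lambda u,v:(250+(u+.5)/5-.5,98+(v+.5)/5-.5)
g=lambda u,v:(225+(u+.5)/4.5-.5,215+(v+.5)/4.5-.5)
def rack(corners,F):
    P=np.array([at("top",*F(*c),0.004)[:2] for c in corners]) # FL,FR,NR,NL
    c=P.mean(0);a=(P[0]+P[3]-P[1]-P[2]);yaw=np.arctan2(-a[0],a[1])
    print(P.round(3).tolist(),"c",c.round(4),"yaw",yaw.round(4),np.linalg.norm(P[0]-P[1]),np.linalg.norm(P[0]-P[3]))
    return c,yaw
ci,yi=rack([(134,128),(722,181),(709,432),(103,377)],f)
cp,yp=rack([(137,57),(694,95),(686,342),(114,302)],g)
# bar top check: packing pegs tops z=.046
for nm,c,y in(("insp",ci,yi),("pack",cp,yp)):
    R=np.array([[np.cos(y),-np.sin(y)],[np.sin(y),np.cos(y)]])
    for k in(90,30,-30,-90): print(nm,k,(c+R@[0,k/1000]).round(4))
    print("peg px",[[((proj("top",np.r_[c+R@[sx*.033,m],.046])-np.array([250,98] if nm=="insp" else [225,215]))*(5 if nm=="insp" else 4.5)).round(0).tolist() for m in(.066,.06-.006,.006,-.006,-.054,-.066)] for sx in(1,-1)])
items={"forceps":((213,100),(187,434),.037),"brush":((366,50),(343,454),.036),"haem":((505,108),(478,412),.0335),"probe":((652,88),(640,485),.034)}
for k,(a,b,z) in items.items():
    A=at("top",*f(*a),z);B=at("top",*f(*b),z);d=A-B
    print(k,((A+B)/2).round(4),"len",np.linalg.norm(d).round(4),"dir",np.arctan2(d[1],d[0]).round(4))
```

```text
foot (array([ 0.602, -0.407, -0.933]), array([ 0.611, -0.403, -0.933]))
[[0.716, 0.216], [0.7, -0.031], [0.592, -0.024], [0.608, 0.225]] c [0.6543 0.0966] yaw -0.0655 0.2479236051029392 0.10837187633487491
[[0.496, 0.251], [0.485, 0.002], [0.377, 0.007], [0.389, 0.256]] c [0.4365 0.1288] yaw -0.045 0.2484888486352161 0.10730258135054847
insp 90 [0.6602 0.1864]
insp 30 [0.6562 0.1266]
insp -30 [0.6523 0.0667]
insp -90 [0.6484 0.0068]
peg px [[[264.0, 151.0], [294.0, 154.0], [413.0, 165.0], [443.0, 167.0], [563.0, 178.0], [593.0, 181.0]], [[248.0, 310.0], [279.0, 313.0], [400.0, 324.0], [430.0, 326.0], [552.0, 337.0], [582.0, 340.0]]]
pack 90 [0.4406 0.2187]
pack 30 [0.4379 0.1588]
pack -30 [0.4352 0.0988]
pack -90 [0.4325 0.0389]
peg px [[[258.0, 100.0], [286.0, 102.0], [400.0, 110.0], [428.0, 112.0], [541.0, 120.0], [570.0, 122.0]], [[245.0, 258.0], [274.0, 260.0], [389.0, 268.0], [418.0, 270.0], [533.0, 278.0], [562.0, 280.0]]]
forceps [0.6473 0.1854 0.037 ] len 0.1392 dir -0.0418
brush [0.6562 0.1238 0.036 ] len 0.1693 dir -0.0353
haem [0.6545 0.0685 0.0335] len 0.1282 dir -0.0778
probe [0.6457 0.0063 0.034 ] len 0.1661 dir -0.0355
```

>>> play_rows([
  {"z":1,"turn":-1,"fingers":0.38},
  {"z":1,"turn":-1,"fingers":0.38},
  {"z":0.5,"turn":-1,"fingers":0.38},
], squeeze=25)

```text
schema error: expected keys x, y, z, turn, fingers
```

Run:
```python
from h import *
def tri(a,b):
    c1,d1=ray("top",*a);c2,d2=ray("scene",*b)
    s=np.linalg.lstsq(np.c_[d1,-d2],c2-c1,rcond=None)[0];return (c1+s[0]*d1).round(3),(c2+s[1]*d2).round(3)
print("cap",tri((632,365),(512,118)),"base",tri((572,350),(508,165)),"tablecorner",tri((517,210),(398,160)))
print(proj("scene",[.743,.369,0]),proj("scene",[.466,.429,0]))
im=cv2.imread("pics/top0.png")[:,:,::-1]
crop(im,245,226,387,294,5.6,"c3.png")
s=robot.sense();print(s["ee_pos"],s["tool_rot"],s["joint_positions"],s["time"])
```

```text
cap (array([ 0.266, -0.4  ,  0.12 ]), array([ 0.286, -0.396,  0.114])) base (array([ 0.273, -0.372, -0.002]), array([ 0.272, -0.372, -0.002])) tablecorner (array([ 0.547, -0.287, -0.009]), array([ 0.539, -0.29 , -0.009]))
[148.37069408 253.6237929 ] [246.67914302 329.23182332]
[ 0.14765611 -0.55514861  0.21371615] [-8.37016821e-04  9.91577462e-01  1.29512286e-01  6.71383485e-05] [-1.52110640e+00  1.59014328e-01  1.59807699e+00 -2.51350686e-07
  1.38618074e+00 -2.10064336e-01] 0.1
```

View pics/c3.png

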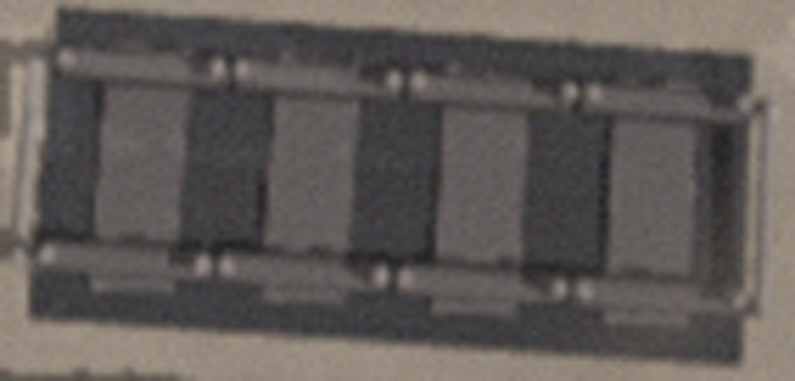

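>>> play_rows([
  {"x":0,"y":0,"z":1,"turn":-1,"fingers":0.38},
  {"x":0,"y":0,"z":1,"turn":-1,"fingers":0.38},
  {"x":0.5,"y":0.5,"z":0.5,"turn":-1,"fingers":0.38},
], squeeze=25)

```text
time: 0.35
ee_pos: [0.1609, -0.5429, 0.2924]
tool_rot: [0.002, 1.0, -0.031, -0.0]
contact_force: [1.2, -0.5, 0.8]
grip_width: 0.074
grip_force: 0.0
```

Run:
```python
from h import *
from scipy.optimize import least_squares
far=[(66,57),(218,67),(242,70),(394,80),(418,83),(570,93),(594,94),(746,104)]
near=[(47,253),(203,262),(227,265),(381,275),(405,277),(560,288),(584,290),(741,300)]
px=lambda u,v:np.array([245+(u+.5)/5.6-.5,226+(v+.5)/5.6-.5])
O=np.array([px(*p) for p in far+near])
def mod(q):
    x,y,a,w=q;R=np.array([[np.cos(a),-np.sin(a)],[np.sin(a),np.cos(a)]])
    L=[(sx*.033,k+s*w) for sx in(1,-1) for k in(.09,.03,-.03,-.09) for s in(1,-1)]
    return np.array([proj("top",np.r_[np.array([x,y])+R@l,.045]) for l in L])
r=least_squares(lambda q:(mod(q)-O).ravel(),[.4365,.1288,-.045,.026])
print(r.x.round(4),np.abs(r.fun).max())
x,y,a,w=r.x
for k in(.09,.03,-.03,-.09): print(k,x-np.sin(a)*k,y+np.cos(a)*k)
s=robot.sense();print(s["ee_pos"],s["tool_rot"],s["joint_positions"],s["time"])
```

```text
[ 0.4362  0.1284 -0.045   0.026 ] 0.3835620561161477
0.09 0.4402624127729618 0.21834654892264624
0.03 0.437563042140476 0.15840730136156592
-0.03 0.43486367150799016 0.0984680538004856
-0.09 0.43216430087550434 0.03852880623940527
[ 0.16090603 -0.54285756  0.29237831] [ 2.02169613e-03  9.99509378e-01 -3.12534229e-02 -3.72453754e-04] [-1.49533586e+00  9.16333167e-02  1.51759193e+00 -1.17240804e-03
  1.52842639e+00  1.38024980e-01] 0.35
```

>>> play_rows([
  {"x":0.45,"y":1,"z":0,"turn":0,"fingers":0.38},
  {"x":0.45,"y":1,"z":0,"turn":0,"fingers":0.38},
  {"x":0.45,"y":1,"z":0,"turn":0,"fingers":0.38},
  {"x":0.45,"y":1,"z":0,"turn":0,"fingers":0.38},
  {"x":0.45,"y":1,"z":0,"turn":0,"fingers":0.38},
])

```text
time: 0.77
ee_pos: [0.2305, -0.389, 0.2891]
tool_rot: [-0.0, 1.0, -0.027, -0.0]
contact_force: [-0.5, -0.9, 1.1]
grip_width: 0.0404
grip_force: 0.0
```

Run:
```python
from h import *
im=cv2.imread("pics/top0.png")[:,:,::-1][:,:,:]
im=np.clip((im.astype(float)-40)*1.5,0,255).astype(np.uint8)
crop(im,280,100,390,200,6,"c4.png")
```

```text
(no output)
```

View pics/c4.png

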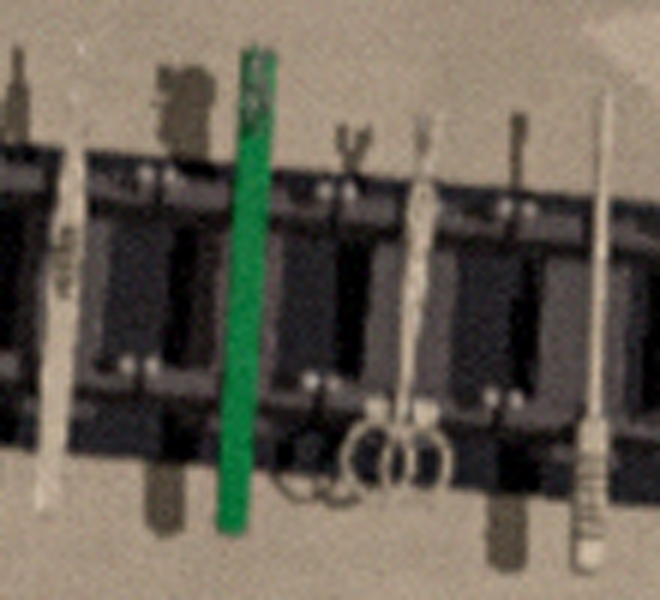

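Run:
```python
from h import *
f=lambda u,v:(280+(u+.5)/6-.5,100+(v+.5)/6-.5)
for k,(a,b,z) in {"forceps":((83,45),(42,513),.037),"brush":((257,47),(232,533),.036),"haem":((428,110),(406,492),.0335),"probe":((605,88),(588,572),.034)}.items():
    A=at("top",*f(*a),z);B=at("top",*f(*b),z);d=A-B;n=np.linalg.norm(d);e=d/n
    print(k,"near",B.round(4),"mid",((A+B)/2).round(4),"len",n.round(4),"dir",np.arctan2(d[1],d[0]).round(4),"probe grip ctr",((A+B)/2-.056*e)[:2].round(4))
s=robot.sense();print(s["ee_pos"],s["tool_rot"])
```

```text
forceps near [0.5764 0.1891 0.037 ] mid [0.658  0.1849 0.037 ] len 0.1634 dir -0.0511 probe grip ctr [0.6021 0.1877]
brush near [0.5716 0.1267 0.036 ] mid [0.6563 0.1241 0.036 ] len 0.1696 dir -0.03 probe grip ctr [0.6004 0.1258]
haem near [0.5875 0.0694 0.0335] mid [0.6544 0.0661 0.0335] len 0.1338 dir -0.0486 probe grip ctr [0.5984 0.0689]
probe near [0.562  0.0093 0.034 ] mid [0.6464 0.0059 0.034 ] len 0.1689 dir -0.0403 probe grip ctr [0.5904 0.0082]
[ 0.23047504 -0.38897368  0.28905606] [-4.14261102e-04  9.99624553e-01 -2.73965572e-02 -9.81013377e-05]
```

>>> play_rows([
  {"x":0.5,"y":1,"z":0,"turn":0,"fingers":0.38},
  {"x":0.5,"y":1,"z":0,"turn":0,"fingers":0.38},
  {"x":0.5,"y":1,"z":0,"turn":0,"fingers":0.38},
  {"x":0.5,"y":1,"z":0,"turn":0,"fingers":0.38},
  {"x":0.5,"y":1,"z":0,"turn":0,"fingers":0.38},
])

```text
time: 1.18
ee_pos: [0.3054, -0.239, 0.2892]
tool_rot: [-0.0, 1.0, -0.027, -0.0]
contact_force: [0.8, -0.8, 0.8]
grip_width: 0.0351
grip_force: 0.0
```

>>> play_rows([
  {"x":0.8,"y":1,"z":-0.3,"turn":0,"fingers":0.38},
  {"x":0.8,"y":1,"z":-0.3,"turn":0,"fingers":0.38},
  {"x":0.8,"y":1,"z":-0.3,"turn":0,"fingers":0.38},
  {"x":0.8,"y":1,"z":-0.3,"turn":0,"fingers":0.38},
  {"x":0.8,"y":1,"z":-0.3,"turn":0,"fingers":0.38},
])

```text
time: 1.6
ee_pos: [0.4258, -0.0887, 0.244]
tool_rot: [0.0, 1.0, -0.027, 0.0]
contact_force: [0.7, -1.3, -0.2]
grip_width: 0.0351
grip_force: 0.0
```

>>> play_rows([
  {"x":0.78,"y":0.91,"z":-0.4,"turn":0,"fingers":0.38},
  {"x":0.78,"y":0.91,"z":-0.4,"turn":0,"fingers":0.38},
  {"x":0.78,"y":0.91,"z":-0.4,"turn":0,"fingers":0.38},
  {"x":0.78,"y":0.91,"z":-0.4,"turn":0,"fingers":0.38},
  {"x":0.78,"y":0.91,"z":-0.4,"turn":0,"fingers":0.38},
])

```text
time: 2.02
ee_pos: [0.5428, 0.0476, 0.1835]
tool_rot: [0.0, 1.0, -0.027, -0.0]
contact_force: [0.7, -1.0, 0.9]
grip_width: 0.035
grip_force: 0.0
```

>>> play_rows([
  {"x":0.78,"y":0.91,"z":-0.4,"turn":0,"fingers":0.38},
  {"x":0.78,"y":0.91,"z":-0.4,"turn":0,"fingers":0.38},
  {"x":0.78,"y":0.91,"z":-0.4,"turn":0,"fingers":0.38},
  {"x":0.78,"y":0.91,"z":-0.4,"turn":0,"fingers":0.38},
  {"x":0.78,"y":0.91,"z":-0.4,"turn":0,"fingers":0.38},
])

```text
time: 2.43
ee_pos: [0.6596, 0.1839, 0.1231]
tool_rot: [0.0, 1.0, -0.027, -0.001]
contact_force: [0.2, -0.7, 0.2]
grip_width: 0.0347
grip_force: 0.0
```

>>> play_rows([
  {"x":0,"y":0,"z":0,"turn":0,"fingers":0.38},
])

```text
time: 2.52
ee_pos: [0.6586, 0.1866, 0.118]
tool_rot: [-0.0, 1.0, -0.025, -0.004]
contact_force: [0.2, 0.3, -2.5]
grip_width: 0.0346
grip_force: 0.0
```

>>> play_rows([
  {"x":0,"y":0,"z":-0.7,"turn":0,"fingers":0.38},
  {"x":0,"y":0,"z":-0.7,"turn":0,"fingers":0.38},
  {"x":0,"y":0,"z":-0.7,"turn":0,"fingers":0.38},
  {"x":0,"y":0,"z":0,"turn":0,"fingers":0.38},
  {"x":0,"y":0,"z":0,"turn":0,"fingers":0.38},
])

```text
time: 2.93
ee_pos: [0.6577, 0.1819, 0.0602]
tool_rot: [0.0, 1.0, -0.027, -0.002]
contact_force: [0.2, 1.4, 0.6]
grip_width: 0.035
grip_force: 0.0
```

Run:
```python
from h import *
im=cams.snapshot("top");crop(im,250,80,410,200,5,"c5.png")
s=robot.sense();print(s["ee_pos"],s["tool_rot"],s["contact_force"])
print(proj("top",s["ee_pos"]))
```

```text
[0.65917203 0.18209311 0.06216318] [ 1.69724443e-05  9.99628054e-01 -2.72718261e-02 -2.13063959e-05] [-0.56053018  0.54185733  0.7656072 ]
[291.09813939 140.82963018]
```

View pics/c5.png

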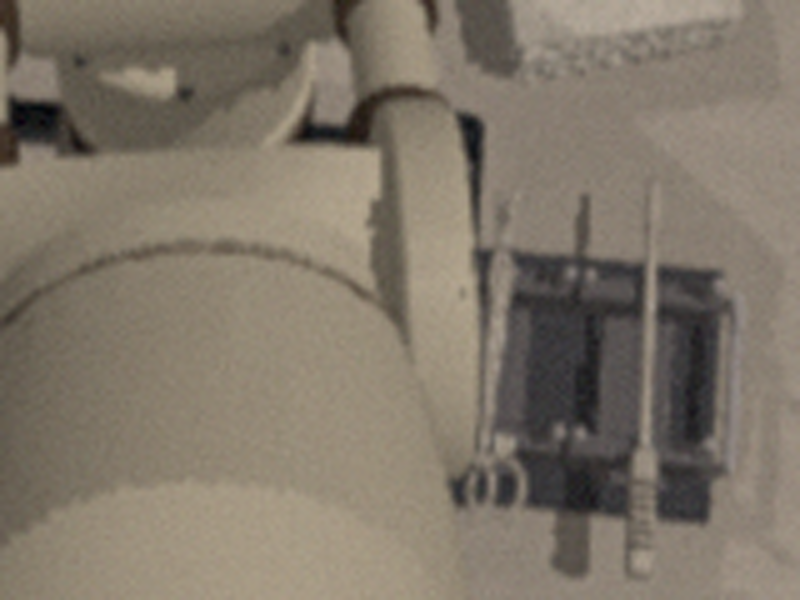

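>>> play_rows([
  {"x":0,"y":0.1,"z":-0.7,"turn":0,"fingers":0.38},
  {"x":0,"y":0,"z":-0.7,"turn":0,"fingers":0.38},
  {"x":0,"y":0,"z":0,"turn":0,"fingers":0.38},
  {"x":0,"y":0,"z":0,"turn":0,"fingers":0.38},
])

```text
time: 3.32
ee_pos: [0.6591, 0.1852, 0.0203]
tool_rot: [0.0, 1.0, -0.027, -0.0]
contact_force: [-0.2, 0.4, 0.2]
grip_width: 0.0349
grip_force: 0.0
```

Run:
```python
from h import *
im=cams.snapshot("scene");crop(im,190,140,350,260,5,"c6.png")
for i in range(1):
  s=robot.sense();print(s["ee_pos"],s["tool_rot"],s["contact_force"])
```

```text
[0.66022502 0.18530601 0.0215589 ] [-1.28354453e-04  9.99628921e-01 -2.72172357e-02  1.10736615e-03] [ 0.37427296 -0.17158496  0.45918028]
```

View pics/c6.png

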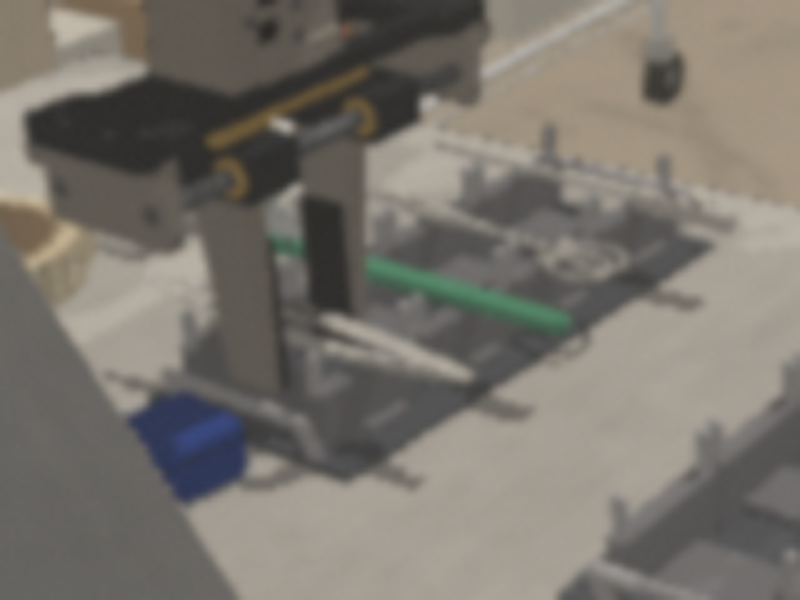

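>>> play_rows([
  {"x":0,"y":0,"z":-0.12,"turn":0,"fingers":0.0},
  {"x":0,"y":0,"z":0,"turn":0,"fingers":0.0},
  {"x":0,"y":0,"z":0,"turn":0,"fingers":0.0},
  {"x":0,"y":0,"z":0,"turn":0,"fingers":0.0},
  {"x":0,"y":0,"z":0,"turn":0,"fingers":0.0},
], squeeze=25)

```text
time: 3.78
ee_pos: [0.6596, 0.1853, 0.0167]
tool_rot: [-0.0, 1.0, -0.027, 0.001]
contact_force: [-0.1, 0.5, 2.1]
grip_width: 0.0081
grip_force: 25.7
```

>>> play_rows([
  {"x":0,"y":0,"z":0,"turn":0,"fingers":0.0},
  {"x":0,"y":0,"z":0,"turn":0,"fingers":0.0},
])

```text
time: 3.95
ee_pos: [0.6596, 0.1854, 0.0167]
tool_rot: [-0.0, 1.0, -0.027, 0.0]
contact_force: [-0.2, -0.5, 3.1]
grip_width: 0.0078
grip_force: 25.7
```

>>> play_rows([
  {"x":0,"y":0,"z":0.5,"turn":0,"fingers":0.0},
  {"x":0,"y":0,"z":1,"turn":0,"fingers":0.0},
  {"x":0,"y":0,"z":0.8,"turn":0.09,"fingers":0.0},
  {"x":-0.45,"y":-0.3,"z":0,"turn":0,"fingers":0.0},
  {"x":-0.9,"y":-0.6,"z":0,"turn":0,"fingers":0.0},
])

```text
time: 4.37
ee_pos: [0.6222, 0.1593, 0.0891]
tool_rot: [-0.001, 1.0, -0.022, 0.004]
contact_force: [0.0, -1.4, 0.1]
grip_width: 0.0083
grip_force: 25.7
```

>>> play_rows([
  {"x":-0.9,"y":-0.6,"z":0,"turn":0,"fingers":0.0},
  {"x":-0.9,"y":-0.6,"z":0,"turn":0,"fingers":0.0},
  {"x":-0.9,"y":-0.6,"z":0,"turn":0,"fingers":0.0},
  {"x":-0.9,"y":-0.6,"z":0,"turn":0,"fingers":0.0},
  {"x":-0.9,"y":-0.6,"z":0,"turn":0,"fingers":0.0},
])

```text
time: 4.78
ee_pos: [0.4824, 0.0677, 0.0856]
tool_rot: [0.0, 1.0, -0.022, 0.0]
contact_force: [0.9, -0.0, 0.4]
grip_width: 0.0079
grip_force: 25.7
```

>>> play_rows([
  {"x":-0.9,"y":-0.6,"z":0,"turn":0,"fingers":0.0},
  {"x":-0.8,"y":-0.4,"z":0,"turn":0,"fingers":0.0},
  {"x":0,"y":0,"z":0,"turn":0,"fingers":0.0},
  {"x":0,"y":0,"z":0,"turn":0,"fingers":0.0},
  {"x":0,"y":0,"z":0,"turn":0,"fingers":0.0},
])

```text
time: 5.2
ee_pos: [0.4339, 0.0383, 0.086]
tool_rot: [0.0, 1.0, -0.023, 0.001]
contact_force: [0.4, 0.4, -0.9]
grip_width: 0.0079
grip_force: 25.7
```

Run:
```python
from h import *
im=cams.snapshot("scene");crop(im,290,150,450,270,5,"c7.png")
s=robot.sense();print(s["ee_pos"],s["tool_rot"],s["contact_force"],s["grip_width"])
```

```text
[0.43413842 0.03842853 0.0859323 ] [ 5.65840860e-05  9.99750181e-01 -2.23246088e-02  1.08786880e-03] [-0.13247194 -0.02440037 -0.77475224] 0.007844874000213302
```

View pics/c7.png

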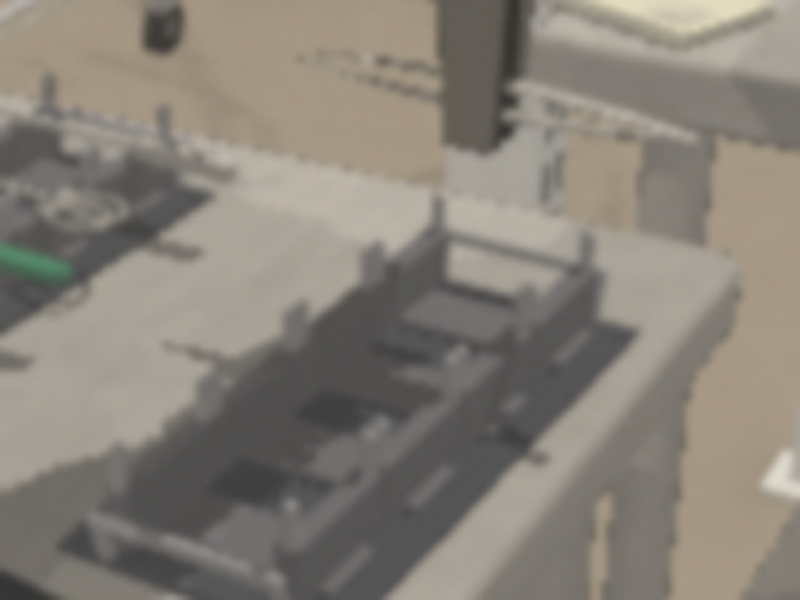

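```bash
cat >> h.py <<'E'
def vplane(n,u,v,P,a): # intersect ray with vertical plane through P along yaw a -> (along, z)
    c,d=ray(n,u,v);nrm=np.array([-np.sin(a),np.cos(a),0]);t=nrm@(np.array(P)-c)/(nrm@d);q=c+t*d
    return ((q-P)[:2]@[np.cos(a),np.sin(a)]).round(4),q[2].round(4)
E
python3 - <<'E'
from h import *
f=lambda u,v:(290+(u+.5)/5-.5,150+(v+.5)/5-.5)
P=[.4341,.0384,.0859]
for p in((298,57),(697,135)): print(vplane("scene",*f(*p),P,-.045))
E
```

```text
(np.float64(0.0824), np.float64(0.104))
(np.float64(-0.0858), np.float64(0.1077))
```

>>> play_rows([
  {"x":-0.03,"y":0,"z":-0.8,"turn":0,"fingers":0.0},
  {"x":0,"y":0,"z":-0.8,"turn":0,"fingers":0.0},
  {"x":0,"y":0,"z":-0.4,"turn":0,"fingers":0.0},
  {"x":0,"y":0,"z":0,"turn":0,"fingers":0.0},
  {"x":0,"y":0,"z":0,"turn":0,"fingers":0.0},
])

```text
time: 5.67
ee_pos: [0.4322, 0.0387, 0.0249]
tool_rot: [-0.0, 1.0, -0.022, -0.0]
contact_force: [-0.0, 0.8, 0.4]
grip_width: 0.0081
grip_force: 25.7
```

>>> play_rows([
  {"x":0,"y":0,"z":-0.16,"turn":0,"fingers":0.0},
  {"x":0,"y":0,"z":-0.1,"turn":0,"fingers":0.0},
  {"x":0,"y":0,"z":0,"turn":0,"fingers":0.0},
])

```text
time: 5.92
ee_pos: [0.4322, 0.0383, 0.0174]
tool_rot: [0.0, 1.0, -0.022, 0.0]
contact_force: [-1.0, -0.1, -0.1]
grip_width: 0.0077
grip_force: 25.7
```

>>> play_rows([
  {"x":0,"y":0,"z":0,"turn":0,"fingers":0.38},
  {"x":0,"y":0,"z":0,"turn":0,"fingers":0.38},
  {"x":0,"y":0,"z":0,"turn":0,"fingers":0.38},
  {"x":0,"y":0,"z":0,"turn":0,"fingers":0.38},
  {"x":0,"y":0,"z":0.4,"turn":0,"fingers":0.38},
])

```text
time: 6.33
ee_pos: [0.43, 0.0386, 0.0277]
tool_rot: [-0.0, 1.0, -0.023, -0.002]
contact_force: [-0.0, 0.6, -0.3]
grip_width: 0.0348
grip_force: 0.0
```

>>> play_rows([
  {"x":0,"y":0,"z":0.95,"turn":0,"fingers":0.38},
  {"x":0,"y":0,"z":0.95,"turn":0,"fingers":0.38},
  {"x":0.5,"y":0.2,"z":0,"turn":0,"fingers":0.38},
  {"x":0.97,"y":0.37,"z":0,"turn":0,"fingers":0.38},
  {"x":1,"y":0.39,"z":0,"turn":0,"fingers":0.38},
])

```text
time: 6.75
ee_pos: [0.507, 0.0673, 0.0872]
tool_rot: [0.0, 1.0, -0.023, 0.001]
contact_force: [0.7, -0.4, 0.5]
grip_width: 0.0351
grip_force: 0.0
```

>>> play_rows([
  {"x":1,"y":0.38,"z":0,"turn":0,"fingers":0.38},
  {"x":1,"y":0.38,"z":0,"turn":0,"fingers":0.38},
  {"x":1,"y":0.38,"z":0,"turn":0,"fingers":0.38},
  {"x":1,"y":0.38,"z":0,"turn":0,"fingers":0.38},
  {"x":1,"y":0.38,"z":0,"turn":0,"fingers":0.38},
])

```text
time: 7.17
ee_pos: [0.6571, 0.1248, 0.086]
tool_rot: [0.0, 1.0, -0.022, -0.0]
contact_force: [0.6, -0.5, 0.6]
grip_width: 0.035
grip_force: 0.0
```

>>> play_rows([
  {"x":0,"y":0,"z":0,"turn":0,"fingers":0.38},
  {"x":0,"y":0,"z":0,"turn":0,"fingers":0.38},
  {"x":0,"y":0,"z":0,"turn":0,"fingers":0.38},
])

```text
time: 7.42
ee_pos: [0.655, 0.124, 0.0858]
tool_rot: [0.0, 1.0, -0.022, -0.001]
contact_force: [0.6, 0.3, 0.3]
grip_width: 0.035
grip_force: 0.0
```

Run:
```python
from h import *
im=cams.snapshot("scene");crop(im,230,140,430,270,4,"c8.png")
s=robot.sense();print(s["ee_pos"],s["tool_rot"],s["contact_force"],s["grip_width"])
```

```text
[0.65476961 0.1237901  0.08605272] [ 9.30507200e-05  9.99745859e-01 -2.25362094e-02 -5.73568922e-04] [-0.75553457 -0.43996263  0.21290597] 0.03508432077219808
```

View pics/c8.png

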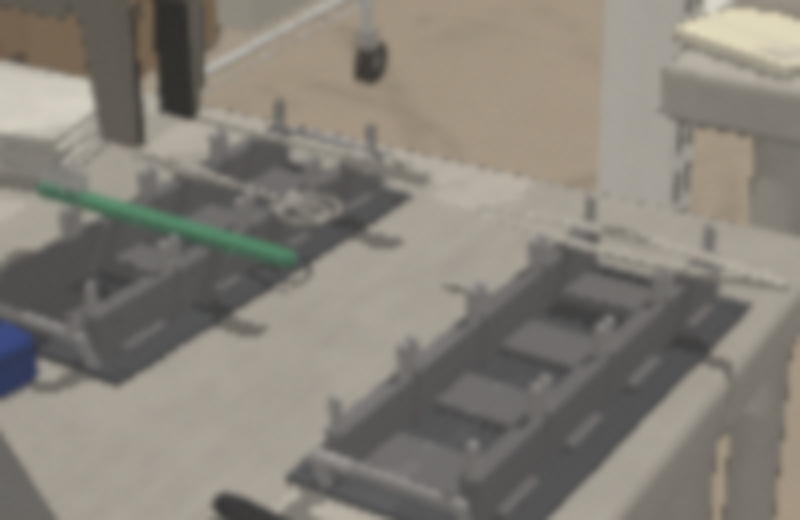

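>>> play_rows([
  {"x":0.04,"y":0,"z":-0.8,"turn":0,"fingers":0.38},
  {"x":0,"y":0,"z":-0.8,"turn":0,"fingers":0.38},
  {"x":0,"y":0,"z":-0.6,"turn":0,"fingers":0.38},
  {"x":0,"y":0,"z":0,"turn":0,"fingers":0.38},
  {"x":0,"y":0,"z":0,"turn":0,"fingers":0.38},
])

```text
time: 7.88
ee_pos: [0.6554, 0.1237, 0.0198]
tool_rot: [0.0, 1.0, -0.023, -0.001]
contact_force: [-0.3, 0.2, 0.3]
grip_width: 0.035
grip_force: 0.0
```

>>> play_rows([
  {"x":0,"y":0,"z":-0.18,"turn":0,"fingers":0.0},
  {"x":0,"y":0,"z":0,"turn":0,"fingers":0.0},
  {"x":0,"y":0,"z":0,"turn":0,"fingers":0.0},
  {"x":0,"y":0,"z":0,"turn":0,"fingers":0.0},
  {"x":0,"y":0,"z":0,"turn":0,"fingers":0.0},
])

```text
time: 8.3
ee_pos: [0.6578, 0.1241, 0.016]
tool_rot: [0.0, 1.0, -0.022, 0.001]
contact_force: [-0.1, 0.2, 2.4]
grip_width: 0.0113
grip_force: 25.0
```

>>> play_rows([
  {"x":0,"y":0,"z":0,"turn":0,"fingers":0.0},
  {"x":0,"y":0,"z":0,"turn":0,"fingers":0.0},
])

```text
time: 8.47
ee_pos: [0.6578, 0.1241, 0.0159]
tool_rot: [0.0, 1.0, -0.022, 0.001]
contact_force: [-1.1, -1.6, 6.2]
grip_width: 0.0113
grip_force: 25.0
```

>>> play_rows([
  {"x":0,"y":0,"z":0.5,"turn":0,"fingers":0.0},
  {"x":0,"y":0,"z":1,"turn":0,"fingers":0.0},
  {"x":0,"y":0,"z":0.8,"turn":0,"fingers":0.0},
  {"x":-0.5,"y":-0.05,"z":0,"turn":0,"fingers":0.0},
  {"x":-0.9,"y":-0.1,"z":0,"turn":0,"fingers":0.0},
])

```text
time: 8.88
ee_pos: [0.6186, 0.1195, 0.0876]
tool_rot: [-0.0, 1.0, -0.023, 0.004]
contact_force: [-0.1, -0.8, -0.5]
grip_width: 0.0113
grip_force: 25.0
```

>>> play_rows([
  {"x":-0.9,"y":-0.1,"z":0,"turn":0,"fingers":0.0},
  {"x":-0.9,"y":-0.1,"z":0,"turn":0,"fingers":0.0},
  {"x":-0.9,"y":-0.1,"z":0,"turn":0,"fingers":0.0},
  {"x":-0.9,"y":-0.1,"z":0,"turn":0,"fingers":0.0},
  {"x":-0.9,"y":-0.1,"z":0,"turn":0,"fingers":0.0},
])

```text
time: 9.3
ee_pos: [0.4789, 0.1046, 0.0843]
tool_rot: [-0.0, 1.0, -0.022, 0.0]
contact_force: [-0.5, 0.2, -1.0]
grip_width: 0.0112
grip_force: 25.0
```

>>> play_rows([
  {"x":-0.9,"y":-0.1,"z":0,"turn":0,"fingers":0.0},
  {"x":-0.6,"y":-0.1,"z":0,"turn":0,"fingers":0.0},
  {"x":0,"y":0,"z":0,"turn":0,"fingers":0.0},
  {"x":0,"y":0,"z":0,"turn":0,"fingers":0.0},
  {"x":0,"y":0,"z":0,"turn":0,"fingers":0.0},
])

```text
time: 9.72
ee_pos: [0.4365, 0.0986, 0.0847]
tool_rot: [-0.0, 1.0, -0.023, 0.001]
contact_force: [0.2, -0.1, -0.1]
grip_width: 0.0117
grip_force: 25.0
```

Run:
```python
from h import *
im=cams.snapshot("scene")
s=robot.sense();print(s["ee_pos"],s["tool_rot"],s["contact_force"],s["grip_width"])
hsv=cv2.cvtColor(im,cv2.COLOR_RGB2HSV);m=cv2.inRange(hsv,(60,90,40),(90,255,255))
n,l,st,c=cv2.connectedComponentsWithStats(m);i=1+st[1:,4].argmax()
ys,xs=np.nonzero(m);k=xs>300;xs,ys=xs[k],ys[k];print(xs.min(),xs.max(),ys.min(),ys.max(),len(xs))
P=s["ee_pos"]
for u in(xs.min(),xs.max()):
    v=ys[xs==u].mean();print(u,v,vplane("scene",u,v,P,-.045))
```

```text
[0.43662588 0.09855636 0.08458528] [-1.51695297e-05  9.99745473e-01 -2.25390521e-02  9.90438105e-04] [-0.0690278  -0.19863275 -0.50546313] 0.012081156454989844
377 411 182 190 19
377 182.0 (np.float64(-0.0113), np.float64(0.1027))
411 190.0 (np.float64(-0.0771), np.float64(0.1028))
```

Run:
```python
from h import *
im=cams.snapshot("scene");crop(im,320,130,450,220,6,"c9.png")
```

```text
(no output)
```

View pics/c9.png

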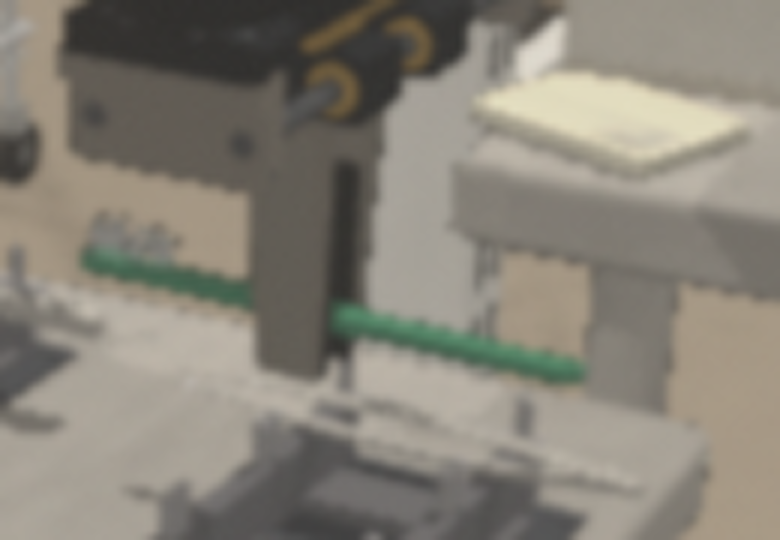

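Run:
```python
from h import *
P=robot.sense()["ee_pos"];print(P)
for u,v in((83,258),(587,372)): print(vplane("scene",320+(u+.5)/6-.5,130+(v+.5)/6-.5,P,-.045))
```

```text
[0.4364895  0.09858723 0.08441448]
(np.float64(0.0821), np.float64(0.1007))
(np.float64(-0.0888), np.float64(0.1027))
```

>>> play_rows([
  {"x":0.03,"y":0,"z":-0.8,"turn":0,"fingers":0.0},
  {"x":0,"y":0,"z":-0.8,"turn":0,"fingers":0.0},
  {"x":0,"y":0,"z":-0.4,"turn":0,"fingers":0.0},
  {"x":0,"y":0,"z":-0.2,"turn":0,"fingers":0.0},
  {"x":0,"y":0,"z":0,"turn":0,"fingers":0.0},
])

```text
time: 10.23
ee_pos: [0.4359, 0.0987, 0.017]
tool_rot: [-0.0, 1.0, -0.022, -0.001]
contact_force: [0.1, 0.2, -1.6]
grip_width: 0.0115
grip_force: 25.0
```

>>> play_rows([
  {"x":0,"y":0,"z":0,"turn":0,"fingers":0.0},
  {"x":0,"y":0,"z":0,"turn":0,"fingers":0.0},
])

```text
time: 10.4
ee_pos: [0.4372, 0.0986, 0.0187]
tool_rot: [0.0, 1.0, -0.022, 0.001]
contact_force: [0.3, 0.6, -0.1]
grip_width: 0.0116
grip_force: 25.0
```

>>> play_rows([
  {"x":0,"y":0,"z":-0.08,"turn":0,"fingers":0.0},
  {"x":0,"y":0,"z":0,"turn":0,"fingers":0.0},
  {"x":0,"y":0,"z":0,"turn":0,"fingers":0.38},
  {"x":0,"y":0,"z":0,"turn":0,"fingers":0.38},
  {"x":0,"y":0,"z":0,"turn":0,"fingers":0.38},
])

```text
time: 10.82
ee_pos: [0.4361, 0.0986, 0.0156]
tool_rot: [0.0, 1.0, -0.022, 0.0]
contact_force: [0.7, -0.6, -0.6]
grip_width: 0.0295
grip_force: 0.0
```

>>> play_rows([
  {"x":0,"y":0,"z":0,"turn":0,"fingers":0.38},
  {"x":0,"y":0,"z":0.4,"turn":0,"fingers":0.38},
  {"x":0,"y":0,"z":0.95,"turn":0,"fingers":0.38},
  {"x":0,"y":0,"z":0.95,"turn":0,"fingers":0.38},
  {"x":0.5,"y":-0.08,"z":0,"turn":0,"fingers":0.38},
])

```text
time: 11.23
ee_pos: [0.4533, 0.0966, 0.0895]
tool_rot: [0.0, 1.0, -0.022, 0.004]
contact_force: [0.4, 0.3, 0.3]
grip_width: 0.0348
grip_force: 0.0
```

>>> play_rows([
  {"x":1,"y":-0.15,"z":0,"turn":0,"fingers":0.38},
  {"x":1,"y":-0.15,"z":0,"turn":0,"fingers":0.38},
  {"x":1,"y":-0.15,"z":0,"turn":0,"fingers":0.38},
  {"x":1,"y":-0.15,"z":0,"turn":0,"fingers":0.38},
  {"x":1,"y":-0.15,"z":0,"turn":0,"fingers":0.38},
])

```text
time: 11.65
ee_pos: [0.6022, 0.0735, 0.0841]
tool_rot: [-0.0, 1.0, -0.022, -0.0]
contact_force: [-0.1, 0.3, 0.6]
grip_width: 0.0349
grip_force: 0.0
```

>>> play_rows([
  {"x":1,"y":-0.15,"z":0,"turn":0,"fingers":0.38},
  {"x":0.7,"y":-0.1,"z":0,"turn":0,"fingers":0.38},
  {"x":0,"y":0,"z":0,"turn":0,"fingers":0.38},
  {"x":0,"y":0,"z":0,"turn":0,"fingers":0.38},
  {"x":0,"y":0,"z":0,"turn":0,"fingers":0.38},
])

```text
time: 12.07
ee_pos: [0.651, 0.0664, 0.0839]
tool_rot: [-0.0, 1.0, -0.022, -0.001]
contact_force: [0.7, -0.2, 0.2]
grip_width: 0.0347
grip_force: 0.0
```

>>> play_rows([
  {"x":0.08,"y":0,"z":-0.8,"turn":-0.19,"fingers":0.38},
  {"x":0,"y":0,"z":-0.8,"turn":0,"fingers":0.38},
  {"x":0,"y":0,"z":-0.55,"turn":0,"fingers":0.38},
  {"x":0,"y":0,"z":0,"turn":0,"fingers":0.38},
  {"x":0,"y":0,"z":0,"turn":0,"fingers":0.38},
])

```text
time: 12.48
ee_pos: [0.6526, 0.0666, 0.0192]
tool_rot: [-0.0, 0.999, -0.032, -0.001]
contact_force: [-0.2, -0.2, -0.2]
grip_width: 0.0349
grip_force: 0.0
```

>>> play_rows([
  {"x":0,"y":0,"z":0,"turn":0,"fingers":0.38},
])

```text
time: 12.57
ee_pos: [0.6548, 0.0664, 0.0214]
tool_rot: [0.0, 0.999, -0.032, 0.001]
contact_force: [-0.0, 0.2, -0.2]
grip_width: 0.0349
grip_force: 0.0
```

>>> play_rows([
  {"x":0,"y":0,"z":-0.19,"turn":0,"fingers":0.38},
  {"x":0,"y":0,"z":0,"turn":0,"fingers":0.0},
  {"x":0,"y":0,"z":0,"turn":0,"fingers":0.0},
  {"x":0,"y":0,"z":0,"turn":0,"fingers":0.0},
  {"x":0,"y":0,"z":0,"turn":0,"fingers":0.0},
])

```text
time: 12.98
ee_pos: [0.6546, 0.0662, 0.0146]
tool_rot: [-0.0, 0.999, -0.032, 0.0]
contact_force: [-0.1, 0.6, -0.1]
grip_width: 0.0104
grip_force: 0.1
```

>>> play_rows([
  {"x":0,"y":0,"z":0,"turn":0,"fingers":0.0},
  {"x":0,"y":0,"z":0,"turn":0,"fingers":0.0},
  {"x":0,"y":0,"z":0,"turn":0,"fingers":0.0},
])

```text
time: 13.23
ee_pos: [0.6546, 0.0662, 0.0145]
tool_rot: [-0.0, 0.999, -0.032, 0.0]
contact_force: [0.0, -0.9, 1.4]
grip_width: 0.0068
grip_force: 25.0
```

>>> play_rows([
  {"x":0,"y":0,"z":0.5,"turn":0,"fingers":0.0},
  {"x":0,"y":0,"z":1,"turn":0,"fingers":0.0},
  {"x":0,"y":0,"z":0.8,"turn":0.19,"fingers":0.0},
  {"x":-0.4,"y":0.17,"z":0,"turn":0,"fingers":0.0},
  {"x":-0.9,"y":0.4,"z":0,"turn":0,"fingers":0.0},
])

```text
time: 13.65
ee_pos: [0.6195, 0.0818, 0.0875]
tool_rot: [0.0, 1.0, -0.023, 0.004]
contact_force: [-0.0, 0.8, -1.4]
grip_width: 0.0065
grip_force: 25.0
```

>>> play_rows([
  {"x":-0.9,"y":0.4,"z":0,"turn":0,"fingers":0.0},
  {"x":-0.9,"y":0.4,"z":0,"turn":0,"fingers":0.0},
  {"x":-0.9,"y":0.4,"z":0,"turn":0,"fingers":0.0},
  {"x":-0.9,"y":0.4,"z":0,"turn":0,"fingers":0.0},
  {"x":-0.9,"y":0.4,"z":0,"turn":0,"fingers":0.0},
])

```text
time: 14.07
ee_pos: [0.4793, 0.1438, 0.0841]
tool_rot: [-0.0, 1.0, -0.023, 0.0]
contact_force: [-0.3, 0.1, 0.3]
grip_width: 0.0064
grip_force: 25.0
```

>>> play_rows([
  {"x":-0.9,"y":0.4,"z":0,"turn":0,"fingers":0.0},
  {"x":-0.5,"y":0.1,"z":0,"turn":0,"fingers":0.0},
  {"x":0,"y":0,"z":0,"turn":0,"fingers":0.0},
  {"x":0,"y":0,"z":0,"turn":0,"fingers":0.0},
  {"x":0,"y":0,"z":0,"turn":0,"fingers":0.0},
])

```text
time: 14.48
ee_pos: [0.4399, 0.1581, 0.0842]
tool_rot: [-0.0, 1.0, -0.023, 0.001]
contact_force: [0.1, -0.3, -0.6]
grip_width: 0.0064
grip_force: 25.0
```

Run:
```python
from h import *
im=cams.snapshot("scene");crop(im,280,140,440,260,5,"c10.png")
s=robot.sense();print(s["ee_pos"],s["tool_rot"],s["contact_force"],s["grip_width"])
```

```text
[0.43998795 0.15795745 0.08400731] [-3.92224382e-05  9.99738958e-01 -2.28262970e-02  9.86831357e-04] [ 0.27143535 -0.49882611 -0.56958896] 0.006385931573317079
```

View pics/c10.png

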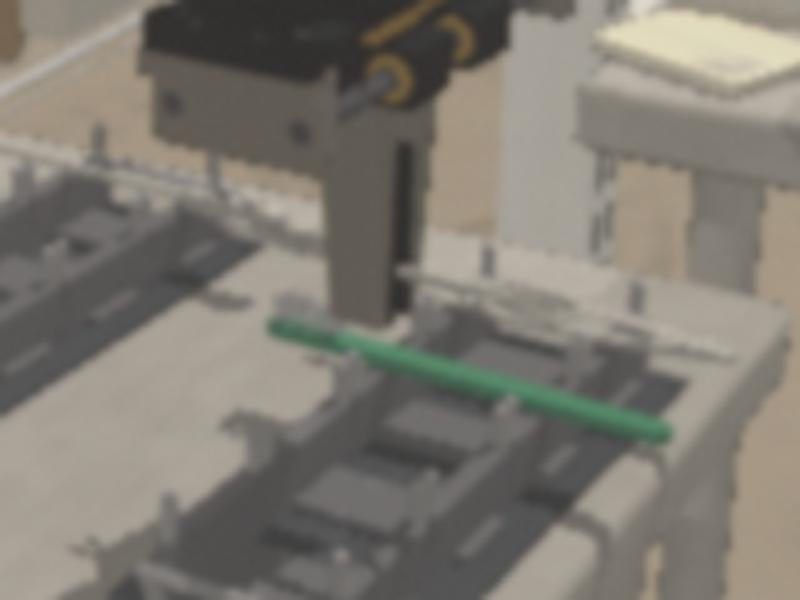

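>>> play_rows([
  {"x":-0.06,"y":0.01,"z":-0.8,"turn":0,"fingers":0.0},
  {"x":0,"y":0,"z":-0.8,"turn":0,"fingers":0.0},
  {"x":0,"y":0,"z":-0.4,"turn":0,"fingers":0.0},
  {"x":0,"y":0,"z":-0.2,"turn":0,"fingers":0.0},
  {"x":0,"y":0,"z":0,"turn":0,"fingers":0.0},
])

```text
time: 14.95
ee_pos: [0.4363, 0.1581, 0.016]
tool_rot: [0.0, 1.0, -0.023, -0.001]
contact_force: [-0.7, 0.2, -0.4]
grip_width: 0.0068
grip_force: 25.0
```

>>> play_rows([
  {"x":0,"y":0,"z":0,"turn":0,"fingers":0.0},
  {"x":0,"y":0,"z":0,"turn":0,"fingers":0.0},
])

```text
time: 15.12
ee_pos: [0.438, 0.1586, 0.0183]
tool_rot: [-0.0, 1.0, -0.023, 0.001]
contact_force: [-0.6, 0.8, -0.2]
grip_width: 0.0064
grip_force: 25.0
```

>>> play_rows([
  {"x":0,"y":0,"z":-0.11,"turn":0,"fingers":0.0},
  {"x":0,"y":0,"z":0,"turn":0,"fingers":0.0},
  {"x":0,"y":0,"z":0,"turn":0,"fingers":0.38},
  {"x":0,"y":0,"z":0,"turn":0,"fingers":0.38},
  {"x":0,"y":0,"z":0,"turn":0,"fingers":0.38},
])

```text
time: 15.53
ee_pos: [0.4367, 0.1586, 0.0141]
tool_rot: [-0.0, 1.0, -0.022, 0.0]
contact_force: [-0.1, 0.3, -0.2]
grip_width: 0.0243
grip_force: 0.0
```

>>> play_rows([
  {"x":0,"y":0,"z":0,"turn":0,"fingers":0.38},
  {"x":0,"y":0,"z":0.4,"turn":0,"fingers":0.38},
  {"x":0,"y":0,"z":0.95,"turn":0,"fingers":0.38},
  {"x":0,"y":0,"z":0.95,"turn":0,"fingers":0.38},
  {"x":0.4,"y":-0.4,"z":0,"turn":0,"fingers":0.38},
])

```text
time: 15.95
ee_pos: [0.451, 0.1482, 0.0879]
tool_rot: [-0.001, 1.0, -0.021, 0.004]
contact_force: [0.7, -1.2, 1.3]
grip_width: 0.0345
grip_force: 0.0
```

>>> play_rows([
  {"x":0.8,"y":-0.8,"z":0,"turn":0,"fingers":0.38},
  {"x":0.8,"y":-0.8,"z":0,"turn":0,"fingers":0.38},
  {"x":0.8,"y":-0.8,"z":0,"turn":0,"fingers":0.38},
  {"x":0.8,"y":-0.8,"z":0,"turn":0,"fingers":0.38},
  {"x":0.8,"y":-0.8,"z":0,"turn":0,"fingers":0.38},
])

```text
time: 16.37
ee_pos: [0.5694, 0.0253, 0.0828]
tool_rot: [-0.0, 1.0, -0.022, -0.0]
contact_force: [-0.1, -0.2, -0.2]
grip_width: 0.0351
grip_force: 0.0
```

>>> play_rows([
  {"x":0.65,"y":-0.6,"z":0,"turn":0,"fingers":0.38},
  {"x":0,"y":0,"z":0,"turn":0,"fingers":0.38},
  {"x":0,"y":0,"z":0,"turn":0,"fingers":0.38},
  {"x":0,"y":0,"z":0,"turn":0,"fingers":0.38},
])

```text
time: 16.7
ee_pos: [0.5872, 0.0092, 0.0824]
tool_rot: [-0.0, 1.0, -0.022, -0.001]
contact_force: [-1.1, -0.2, -0.4]
grip_width: 0.0346
grip_force: 0.0
```

Run:
```python
from h import *
im=cams.snapshot("scene");crop(im,230,140,430,270,4,"c11.png")
s=robot.sense();print(s["ee_pos"],s["tool_rot"],s["contact_force"],s["grip_width"])
f=lambda u,v:(280+(u+.5)/5-.5,140+(v+.5)/5-.5)
for nm,P,pts in(("brush",[.4349,.0985,.033],[(268,325),(672,435)]),("forceps",[.4322,.0385,.037],[(400,270),(737,355)])):
    for p in pts: print(nm,vplane("scene",*f(*p),np.array(P),-.045))
```

```text
[0.58700514 0.00954182 0.08246524] [-2.42272688e-04  9.99755229e-01 -2.21110069e-02 -7.26367614e-04] [ 0.97533699 -0.58568312 -0.68964544] 0.035190136860528805
brush (np.float64(0.0849), np.float64(0.0314))
brush (np.float64(-0.0865), np.float64(0.0332))
forceps (np.float64(0.0588), np.float64(0.0376))
forceps (np.float64(-0.0864), np.float64(0.0385))
```

View pics/c11.png

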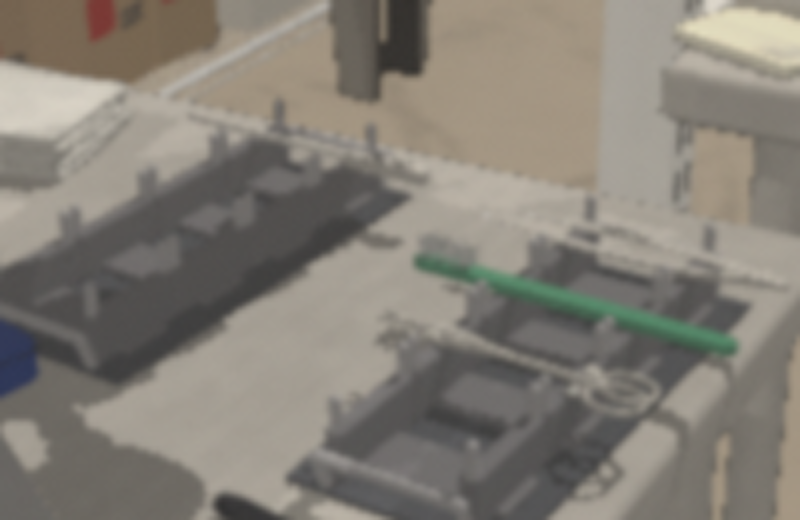

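Run:
```python
from h import *
f=lambda u,v:(230+(u+.5)/4-.5,140+(v+.5)/4-.5)
for nm,P,a,pts in(("haem",[.4376,.1584,.0335],-.045,[(380,322),(648,402)]),("probe",[.6464,.0060,.033],-.04,[(190,112),(428,180)])):
    for p in pts: print(nm,vplane("scene",*f(*p),np.array(P),a))
```

```text
haem (np.float64(0.0657), np.float64(0.0301))
haem (np.float64(-0.0715), np.float64(0.0313))
probe (np.float64(0.0787), np.float64(0.0374))
probe (np.float64(-0.0864), np.float64(0.0321))
```

>>> play_rows([
  {"x":0.05,"y":-0.04,"z":-0.7,"turn":0,"fingers":0.38},
  {"x":0,"y":0,"z":-0.7,"turn":0,"fingers":0.38},
  {"x":0,"y":0,"z":0,"turn":0,"fingers":0.38},
  {"x":0,"y":0,"z":0,"turn":0,"fingers":0.38},
])

```text
time: 17.08
ee_pos: [0.5877, 0.0086, 0.0399]
tool_rot: [-0.0, 1.0, -0.022, -0.002]
contact_force: [-0.2, 0.3, -0.4]
grip_width: 0.0348
grip_force: 0.0
```

>>> play_rows([
  {"x":0,"y":0,"z":-0.5,"turn":0,"fingers":0.38},
  {"x":0,"y":0,"z":-0.35,"turn":0,"fingers":0.38},
  {"x":0,"y":0,"z":0,"turn":0,"fingers":0.38},
  {"x":0,"y":0,"z":0,"turn":0,"fingers":0.38},
])

```text
time: 17.42
ee_pos: [0.5892, 0.0077, 0.0156]
tool_rot: [-0.0, 1.0, -0.022, -0.0]
contact_force: [0.3, -0.5, -0.0]
grip_width: 0.0349
grip_force: 0.0
```

>>> play_rows([
  {"x":0,"y":0,"z":-0.04,"turn":0,"fingers":0.0},
  {"x":0,"y":0,"z":0,"turn":0,"fingers":0.0},
  {"x":0,"y":0,"z":0,"turn":0,"fingers":0.0},
  {"x":0,"y":0,"z":0,"turn":0,"fingers":0.0},
  {"x":0,"y":0,"z":0,"turn":0,"fingers":0.0},
], squeeze=40)

```text
time: 17.83
ee_pos: [0.5899, 0.0073, 0.0147]
tool_rot: [0.0, 1.0, -0.022, 0.0]
contact_force: [-0.3, 0.2, 0.8]
grip_width: 0.0097
grip_force: 40.0
```

>>> play_rows([
  {"x":0,"y":0,"z":0,"turn":0,"fingers":0.0},
  {"x":0,"y":0,"z":0,"turn":0,"fingers":0.0},
  {"x":0,"y":0,"z":0,"turn":0,"fingers":0.0},
])

```text
time: 18.08
ee_pos: [0.5899, 0.0073, 0.0146]
tool_rot: [0.0, 1.0, -0.022, 0.0]
contact_force: [0.4, 0.1, 1.8]
grip_width: 0.01
grip_force: 40.0
```

>>> play_rows([
  {"x":0,"y":0,"z":0.3,"turn":0,"fingers":0.0},
  {"x":0,"y":0,"z":0.7,"turn":0,"fingers":0.0},
  {"x":0,"y":0,"z":0.7,"turn":0,"fingers":0.0},
  {"x":0,"y":0,"z":0.6,"turn":0,"fingers":0.0},
  {"x":-0.4,"y":0.4,"z":0,"turn":0,"fingers":0.0},
])

```text
time: 18.5
ee_pos: [0.5821, 0.0174, 0.0885]
tool_rot: [0.001, 1.0, -0.023, 0.005]
contact_force: [0.6, 0.5, 0.1]
grip_width: 0.0095
grip_force: 40.0
```

>>> play_rows([
  {"x":-0.8,"y":0.84,"z":0,"turn":0,"fingers":0.0},
  {"x":-0.8,"y":0.84,"z":0,"turn":0,"fingers":0.0},
  {"x":-0.8,"y":0.84,"z":0,"turn":0,"fingers":0.0},
  {"x":-0.8,"y":0.84,"z":0,"turn":0,"fingers":0.0},
  {"x":-0.8,"y":0.84,"z":0,"turn":0,"fingers":0.0},
])

```text
time: 18.92
ee_pos: [0.4561, 0.1463, 0.0834]
tool_rot: [-0.0, 1.0, -0.023, -0.0]
contact_force: [-0.3, 0.0, -1.0]
grip_width: 0.0098
grip_force: 40.0
```

>>> play_rows([
  {"x":-0.8,"y":0.84,"z":0,"turn":0,"fingers":0.0},
  {"x":-0.8,"y":0.84,"z":0,"turn":0,"fingers":0.0},
  {"x":-0.8,"y":0.84,"z":0,"turn":0,"fingers":0.0},
  {"x":0,"y":0,"z":0,"turn":0,"fingers":0.0},
  {"x":0,"y":0,"z":0,"turn":0,"fingers":0.0},
])

```text
time: 19.33
ee_pos: [0.3845, 0.2218, 0.0834]
tool_rot: [0.0, 1.0, -0.021, 0.0]
contact_force: [0.6, 0.1, 0.3]
grip_width: 0.0101
grip_force: 40.0
```

>>> play_rows([
  {"x":0,"y":0,"z":0,"turn":0,"fingers":0.0},
  {"x":0,"y":0,"z":0,"turn":0,"fingers":0.0},
])

```text
time: 19.5
ee_pos: [0.3866, 0.2204, 0.0836]
tool_rot: [0.0, 1.0, -0.023, 0.0]
contact_force: [1.0, 0.0, 0.0]
grip_width: 0.0101
grip_force: 40.0
```

Run:
```python
from h import *
im=cams.snapshot("scene");crop(im,270,140,430,260,5,"c12.png")
s=robot.sense();print(s["ee_pos"],s["tool_rot"],s["contact_force"],s["grip_width"])
```

```text
[0.38660416 0.22026525 0.08344212] [ 9.06967511e-06  9.99728645e-01 -2.32929937e-02  2.70395152e-04] [ 0.36831886  0.44446929 -0.29763056] 0.009853327833541087
```

View pics/c12.png

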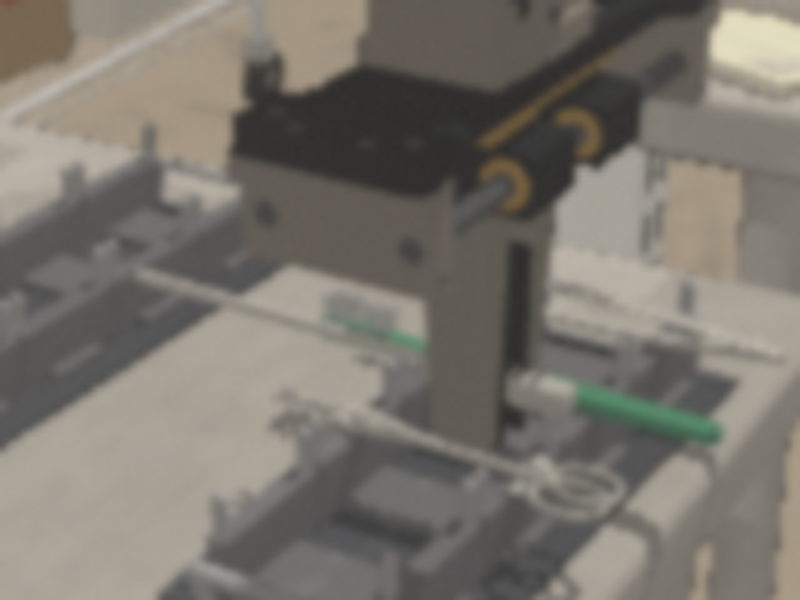

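Run:
```python
from h import *
f=lambda u,v:(270+(u+.5)/5-.5,140+(v+.5)/5-.5)
P=np.array([.3866,.2203,.0835])
for p in((135,270),(578,395)): print(vplane("scene",*f(*p),P,-.045))
P=np.array([.4376,.1584,.0335])
for p in((275,402),(605,512)): print("haem",vplane("scene",*f(*p),P,-.045))
```

```text
(np.float64(0.1361), np.float64(0.1052))
(np.float64(-0.0316), np.float64(0.1052))
haem (np.float64(0.0657), np.float64(0.0303))
haem (np.float64(-0.0699), np.float64(0.027))
```

>>> play_rows([
  {"x":0,"y":0.01,"z":-0.8,"turn":0,"fingers":0.0},
  {"x":0,"y":0,"z":-0.8,"turn":0,"fingers":0.0},
  {"x":0,"y":0,"z":-0.4,"turn":0,"fingers":0.0},
  {"x":0,"y":0,"z":-0.15,"turn":0,"fingers":0.0},
  {"x":0,"y":0,"z":0,"turn":0,"fingers":0.0},
])

```text
time: 19.97
ee_pos: [0.3852, 0.2204, 0.0177]
tool_rot: [0.0, 1.0, -0.023, -0.001]
contact_force: [-1.0, -0.1, 0.3]
grip_width: 0.0102
grip_force: 40.0
```

>>> play_rows([
  {"x":0,"y":0,"z":0,"turn":0,"fingers":0.0},
  {"x":0,"y":0,"z":0,"turn":0,"fingers":0.0},
  {"x":0,"y":0,"z":0,"turn":0,"fingers":0.0},
])

```text
time: 20.22
ee_pos: [0.3868, 0.2215, 0.0198]
tool_rot: [-0.0, 1.0, -0.023, 0.001]
contact_force: [1.1, -0.2, -0.5]
grip_width: 0.0101
grip_force: 40.0
```

>>> play_rows([
  {"x":0,"y":0,"z":-0.155,"turn":0,"fingers":0.0},
  {"x":0,"y":0,"z":0,"turn":0,"fingers":0.0},
  {"x":0,"y":0,"z":0,"turn":0,"fingers":0.0},
])

```text
time: 20.47
ee_pos: [0.3866, 0.2215, 0.0146]
tool_rot: [-0.0, 1.0, -0.022, 0.001]
contact_force: [1.4, 0.7, 2.3]
grip_width: 0.0098
grip_force: 40.0
```

>>> play_rows([
  {"x":0,"y":0,"z":0,"turn":0,"fingers":0.38},
  {"x":0,"y":0,"z":0,"turn":0,"fingers":0.38},
  {"x":0,"y":0,"z":0,"turn":0,"fingers":0.38},
  {"x":0,"y":0,"z":0,"turn":0,"fingers":0.38},
  {"x":0,"y":0,"z":0.5,"turn":0,"fingers":0.38},
])

```text
time: 20.88
ee_pos: [0.3828, 0.2206, 0.0267]
tool_rot: [0.001, 1.0, -0.022, -0.003]
contact_force: [-0.6, -0.1, 0.6]
grip_width: 0.0351
grip_force: 0.0
```

>>> play_rows([
  {"x":0,"y":0,"z":1,"turn":0,"fingers":0.38},
  {"x":0,"y":0,"z":1,"turn":0,"fingers":0.38},
  {"x":0,"y":0,"z":1,"turn":0,"fingers":0.38},
  {"x":0,"y":0,"z":1,"turn":0,"fingers":0.38},
  {"x":0,"y":-0.5,"z":1,"turn":0,"fingers":0.38},
])

```text
time: 21.3
ee_pos: [0.385, 0.2073, 0.1804]
tool_rot: [-0.0, 1.0, -0.021, -0.0]
contact_force: [1.0, -0.3, 0.6]
grip_width: 0.0348
grip_force: 0.0
```

>>> play_rows([
  {"x":0,"y":-1,"z":0.5,"turn":0,"fingers":0.38},
  {"x":0,"y":-1,"z":0.5,"turn":0,"fingers":0.38},
  {"x":0,"y":-1,"z":0.5,"turn":0,"fingers":0.38},
  {"x":0,"y":-1,"z":0.5,"turn":0,"fingers":0.38},
  {"x":0,"y":-1,"z":0,"turn":0,"fingers":0.38},
])

```text
time: 21.72
ee_pos: [0.3867, 0.0549, 0.2421]
tool_rot: [0.0, 1.0, -0.022, 0.003]
contact_force: [0.7, -0.4, 1.1]
grip_width: 0.0348
grip_force: 0.0
```

>>> play_rows([
  {"x":0,"y":-1,"z":0,"turn":0,"fingers":0.38},
  {"x":0,"y":-1,"z":0,"turn":0,"fingers":0.38},
  {"x":0,"y":-1,"z":0,"turn":0,"fingers":0.38},
  {"x":0,"y":-1,"z":0,"turn":0,"fingers":0.38},
  {"x":0,"y":-1,"z":0,"turn":0,"fingers":0.38},
])

```text
time: 22.13
ee_pos: [0.3851, -0.095, 0.2389]
tool_rot: [-0.0, 1.0, -0.023, -0.0]
contact_force: [0.9, 0.4, -0.1]
grip_width: 0.0345
grip_force: 0.0
```

>>> play_rows([
  {"x":-0.3,"y":-1,"z":0,"turn":0,"fingers":0.38},
  {"x":-0.3,"y":-1,"z":0,"turn":0,"fingers":0.38},
  {"x":-0.3,"y":-1,"z":0,"turn":0,"fingers":0.38},
  {"x":-0.3,"y":-1,"z":0,"turn":0,"fingers":0.38},
  {"x":-0.3,"y":-1,"z":0,"turn":0,"fingers":0.38},
])

```text
time: 22.55
ee_pos: [0.3397, -0.2449, 0.2388]
tool_rot: [-0.0, 1.0, -0.023, -0.0]
contact_force: [-0.3, 0.9, 0.3]
grip_width: 0.0348
grip_force: 0.0
```

Run:
```python
from h import *
from scipy import ndimage
new=cams.snapshot("top").astype(float);old=cv2.imread("pics/top0.png")[:,:,::-1].astype(float)
np.save("new.npy",new)
print(robot.sense()["ee_pos"],robot.sense()["time"])
d=np.abs(new-old).sum(2);
# per place: profile of brightness increase along the row in place frame
c=np.array([.4362,.1284]);a=-.045;R=np.array([[np.cos(a),-np.sin(a)],[np.sin(a),np.cos(a)]])
X=np.arange(-.11,.1101,.001);Y=np.arange(-.024,.0241,.001)
for nm,k in(("probe",.09),("haem",.03),("brush",-.03),("forc",-.09)):
    M=np.zeros((len(X),len(Y)))
    for i,x in enumerate(X):
        for j,y in enumerate(Y):
            u,v=proj("top",np.r_[c+R@[x,k+y],.034]);
            M[i,j]=ndimage.map_coordinates(new[:,:,1]-old[:,:,1],[[v],[u]],order=1)[0]
    B=M>18
    np.save(nm+".npy",M)
    for x0,x1 in((-.09,-.06),(-.06,-.03),(-.03,0),(0,.03),(.03,.06),(.06,.09)):
        s=B[(X>=x0)&(X<x1)];w=s.sum(0);print(nm,x0,"side c mm",round(1000*(w@Y)/max(w.sum(),1),1),"n",w.sum(),end=" | ")
    r=B.sum(1);print("\n",nm,"rows",''.join(min(9,t).__str__() for t in r))
```

```text
[ 0.33827464 -0.24931138  0.23888259] 22.6Traceback (most recent call last):
  File "<stdin>", line 14, in <module>
  File "h.py", line 9, in proj
    p=cams.camera_params(n);E=p["extrinsics"];q=E[:3,:3]@np.array(P)+E[:3,3]
ValueError: time passes only in moves, steps and waits
```

Run:
```python
import numpy as np,cv2
from plant import cams
p=cams.camera_params("top");E=p["extrinsics"]
new=np.load("new.npy").astype(np.float32);old=cv2.imread("pics/top0.png")[:,:,::-1].astype(np.float32)
c=np.array([.4362,.1284]);a=-.045;R=np.array([[np.cos(a),-np.sin(a)],[np.sin(a),np.cos(a)]])
X=np.arange(-.11,.1101,.001);Y=np.arange(-.024,.0241,.001)
gx,gy=np.meshgrid(X,Y,indexing="ij")
def rect(im,k):
    P=np.stack([gx,gy+k],-1)@R.T+c;P=np.concatenate([P,np.full(gx.shape+(1,),.034)],-1)
    q=P@E[:3,:3].T+E[:3,3];u=p["cx"]-p["fx"]*q[...,0]/q[...,2];v=p["cy"]+p["fy"]*q[...,1]/q[...,2]
    return cv2.remap(im,u.astype(np.float32),v.astype(np.float32),cv2.INTER_LINEAR)
for nm,k in(("probe",.09),("haem",.03),("brush",-.03),("forc",-.09)):
    A=rect(new,k);B=rect(old,k)
    D=(A[...,1]-A[...,0])-(B[...,1]-B[...,0]) if nm=="brush" else A.mean(2)-B.mean(2)
    M=D>(20 if nm=="brush" else 15)
    print(nm)
    for x0 in range(-90,90,30):
        s=M[(X>=x0/1e3-1e-9)&(X<(x0+30)/1e3)];w=s.sum(0);print(x0,round(1000*(w@Y)/max(w.sum(),1),1),w.sum(),end=" | ")
    print("\n",''.join(str(min(9,t)) for t in M.sum(1)))
```

```text
probe
-90 1.0 5 | -60 0.5 168 | -30 1.8 18 | 0 1.6 88 | 30 1.7 171 | 60 1.4 65 | 
 00000000000000000000000000000000000050000000000000000000009999999877899998740000023443200000000000000000000000000000000013444444444445566666666666666677788777777664443221122222233333444444443200000000000000000000000000000
haem
-90 0.0 0 | -60 2.0 481 | -30 1.1 206 | 0 1.4 96 | 30 1.0 32 | 60 0.0 0 | 
 00000000000000000000000000000000000000000000000000000007999999999999999999995555557777667778777777667667788888877777766544200000000000055540000000355540002222110000000000000000000000000000000000000000000000000000000000000
brush
-90 0.8 265 | -60 0.8 345 | -30 0.8 364 | 0 0.8 361 | 30 0.8 362 | 60 0.9 286 | 
 00000000000000000000000000699999999999999999999999999999999999999999999999999999999999999999999999999999999999999999999999999999999999999999999999999999999999999999999999999999999999999999999999973000000000000000000000000
forc
-90 -1.3 166 | -60 -0.6 109 | -30 -0.4 46 | 0 0.0 21 | 30 0.6 141 | 60 0.0 0 | 
 00000000000000000000000000446788888888899998864452000004699999999887000020000000169998000000000000000000000000000000000000000000000000007770000000058999999999999740000000000000000000000000000000000000000000000000000000000
```

```bash
python3 -c "
from plant import job;print(job.close_job())"
```

```text
the job is handed in; nothing more can be done
None
```

I moved all four instruments to the packing rack in reverse order and handed the job in at about 22.6 s. From the left they now lie probe, haemostat, brush and forceps. My last images put each within about 2 mm sideways and 2–3 mm lengthwise, with the haemostat's ends the least certain.

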